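Put the spare parts away in the repair chest's concealed drawer

TASK

Press the brass button on the green chest so that its concealed drawer pops out, pull the drawer fully out, and put every spare part lying about into it: red couplings in the bay on the side of the red tag, white thermostats in the bay on the side of the white tag, each on the tray floor and none piled on another. When all are in, push the drawer gently shut until it latches again with the button up, and leave the other things on the bench where they are.

Things in the scene. Friction and masses are not known exactly. Their poses are not given: they have to be found in the camera images.
- chest: Low green steel chest fixed to the bench, 190 (x, depth) x 214 (y) x 80 mm high, 2 mm rubber mat on top; origin under its centre, +x to its back: its front face is at x = -95 mm. The whole plain front, 5 mm proud of the body, is a concealed drawer without a handle. On top, on the centre line near the front, a brass push button.
- latch (a joint): Brass latch button: how far it is pressed, m (0 up, 0.006 fully down). It springs back (1.5 N to start, 4.5 N fully down). Pressed more than 4 mm it frees the drawer, which a spring ejector then pushes out by about 60 mm within about a second. When the drawer is shut it dips the button by itself, which then snaps up again.
- latch_top (a point): Centre of the button's flat top (30 mm across), 98 mm above the bench when up; 50 mm behind the chest's front face, on its centre line, 18 mm above the chest's top.
- drawer (a joint): How far the drawer is out, m: 0 shut and latched, about 0.06 once popped out, 0.14 fully out (stop); it stays where it is left (1.5 N friction, damped 14 N s/m). To latch it, push the front 1 to 3 mm past 0 or to the stop (stop at -0.003; takes under 10 N); let go, it springs back to about 0 and is held.
- drawer_lip (a point): Middle of the top edge of the drawer's front panel, 72 mm above the bench; moves with the drawer; axes as the chest's (it opens to -x). The panel is 12 mm thick in x (6 mm either side), 200 mm wide, 6 to 72 mm high, and stands 22 mm above the tray walls: once popped out it can be pinched or hooked over from above, best to one side of the middle wall.
- tray (a point): Centre of the drawer's inner floor, 84 mm behind and 59 mm below drawer_lip, 13 mm above the bench; axes as the chest's. Inside x -78 to +78 mm; fully out, x -78 to +50 mm is clear of the chest. Walls 37 mm high. A 4 mm middle wall along x parts it into two bays, y 2 to 95 mm and -95 to -2 mm; a small catch tooth rises 53 mm above the floor over its back end.
- drawer_front (a point): Middle of the top edge of the outer (robot side) face of the drawer's front panel, 72 mm above the bench; 6 mm in front of drawer_lip.
- tag_red: Red enamel tag, 16 x 40 x 3 mm, fixed on the chest's top near the front, behind the middle of one bay: couplings belong in the bay on this side. Origin under its centre.
- tag_white: White enamel tag, like the red one, on the other side: thermostats belong in the bay on this side.
- coupling0: Red plastic drive coupling: round body 32 mm across and 22 mm high with a black and red cog (22 mm across) on top, 30 mm high in all, 28 to 63 g; may be absent. Origin at mid height (15 mm above what it stands on) on its axis, which is its z.
- coupling1: Red plastic drive coupling: round body 32 mm across and 22 mm high with a black and red cog (22 mm across) on top, 30 mm high in all, 28 to 63 g; may be absent. Origin at mid height (15 mm above what it stands on) on its axis, which is its z.
- coupling2: Red plastic drive coupling: round body 32 mm across and 22 mm high with a black and red cog (22 mm across) on top, 30 mm high in all, 28 to 63 g; may be absent. Origin at mid height (15 mm above what it stands on) on its axis, which is its z.
- thermostat0: White ceramic thermostat: round body 32 mm across and 24 mm high, on top a 24 mm disc and two brass blades, 30 mm high in all, 28 to 63 g; may be absent. Origin at mid height (15 mm above what it stands on) on its axis, which is its z.
- thermostat1: White ceramic thermostat: round body 32 mm across and 24 mm high, on top a 24 mm disc and two brass blades, 30 mm high in all, 28 to 63 g; may be absent. Origin at mid height (15 mm above what it stands on) on its axis, which is its z.
- thermostat2: White ceramic thermostat: round body 32 mm across and 24 mm high, on top a 24 mm disc and two brass blades, 30 mm high in all, 28 to 63 g; may be absent. Origin at mid height (15 mm above what it stands on) on its axis, which is its z.
- motor: Small steel motor standing on end, 42 mm across, 52 mm high with its shaft: not part of the job, leave it be. Origin under its centre.
- tape: Roll of yellow tape lying flat, 56 mm across, 25 mm high: not part of the job, leave it be. Origin under its centre.
- jar: Glass jar with a lid, 68 mm across, 85 mm high: not part of the job, leave it be. Origin under its centre.
- screwdriver: Screwdriver lying on the bench: not part of the job, leave it be. Origin at its middle on the bench.
- mug: Blue mug, 76 mm across, 85 mm high: not part of the job, leave it be. Origin under its centre.
- coil: Ribbed white ceramic heater core standing upright, 59 mm across, 80 mm high: not part of the job, leave it be. Origin under its centre.
Mind the look-alikes: they are no part of the job. Leave any blue or turquoise look-alike of the coupling1 alone.

How it is judged:
By the outcome, as a careful person would: the job done as asked, in the order asked, and still so for the second after the job is handed in, with the robot touching nothing.
Of coupling0, coupling1, coupling2, thermostat0, thermostat1, thermostat2 only 4 to 6 are there at a start; the rules pass over those that are not, and their reading is None.
At some moment in a run one of coupling0, coupling1, coupling2, thermostat0, thermostat1, thermostat2 may be knocked a few centimetres aside while the robot is not near it.
Once in a run the grip may slacken for a moment while it holds something.
It also fails if it takes over 210 s, if anything falls off the work surface, if the arm or the gripper's body presses on something with over 40 N, if the wrist force passes 120 N, or if a joint passes its speed limit or range.

ROBOT

A 6-joint arm with a two-finger parallel gripper is mounted at the origin on the work surface. World frame = base frame: x ahead of the robot, y to its left, z up, the work surface at z = 0. Lengths are in m, angles in rad, forces in N, time in s.
With the tool pointing down it reaches from about 0.275 to 0.75 m from the base axis. Payload 10.2 kg.
Tool frame: the origin (TCP) lies between the finger pads; the fingertips stand bot.tips_ahead ahead of it and the grasp point (between the pads) lies 2 mm behind it (bot.tips_ahead is the distance from the TCP to the fingertips, in m); z points along the fingers, y is the line along which they close (so a half turn about z gives the same grasp; the last joint's range is limited). The gripper opens to 85 mm and grips with 20 to 120 N. Pads are 22 mm wide; open, the fingers measure 114 mm over their backs; the gripper's body (76 mm by 85 mm) begins 54 mm behind the grasp point. The pads swing forward as they close: fully open they stand 13 mm farther back than shut.
Start: joints at [1.119, 0.313, 1.498, -0, 1.331, -0.223], TCP at [0.119, 0.511, 0.248] pointing down, gripper open.
Joint ranges: [-2.94, 2.94], [-0.97, 2.17], [0.19, 2.56], [-1.23, 4.37], [0.02, 3.11], [-2.88, 2.88]. Speed limits (rad/s): [2.39, 2.39, 3.01, 3.14, 3.14, 3.14].

INTERFACE

Orientations are given as a 3x3 rotation matrix whose columns are the frame's x, y, z axes.
In Python, from bench import bot gives the robot as it stands.
- The arm moves only by the tool send_rows, never from a script. Its argument "series" is a list of rows, each a list of 7 numbers: the opening, from 0 (shut) to 1 (fully open), then the shift along the world's x, y, z in cm, then the turn, a rotation vector about the world's x, y, z in rad. A call has 1 to 12 rows; each row is the pose to reach, as a shift and turn from the pose commanded when the call began; what a row does not reach only later rows make up. A row lasts 1/8 s, in which the tool goes at most 62.5 mm and 10.7 degrees, less where a joint would pass 70% of its speed; a pose out of reach is approached as far as the arm can. A call with a gripper value outside its range is refused whole. The fingers move at their own pace and stop on an object; "newtons" is the grip in N (left out, the last holds). Time passes only in rows, so rows that repeat a pose let the fingers close. It gives the time, the measured TCP pose, the force, the opening and the grip force at its end, in the units of the state.
- bot.sense(): the state, without advancing time (a new reading comes with each control period).
- bot.camera(name): name is "side" or "top" or "wrist"; returns the picture (384x512x3 uint8, blue, green, red); there is no depth.
- bot.camera_info(name): a dict with "fx", "fy", "cx", "cy" (pixels), "k1" (the pictures are not rectified: a ray, as slopes to the right and down, at radius r is drawn at 1 + k1 r^2 times it, then the intrinsics apply), "extrinsics" (4x4, takes a point from camera to world coordinates). Camera axes: x right, y down, z forward; pixel columns grow to the right and rows downward; lengths in m; the calibration is good to about 2 mm. A picture is of the moment at which its call begins: read the wrist's pose just before it. camera_info takes no time and is no camera call; for the wrist camera it gives the pose at the moment of the call.
- bot.sign_off(): hands the job in; it is judged then, once.
The state is a dict: "time_s": time; "qpos": joint angles; "joint_vel": joint speeds; "tau": joint torques, N m; "tcp_pos": TCP position; "tcp_rot": TCP orientation; "wrist_force": force on the tool from outside, world axes, zero at the start; "torque": the same for the moment, N m; "finger_gap": finger opening in m; "finger_force": force on a finger pad.
Only numpy, scipy, OpenCV 4.12 (cv2) and the standard library are available. Lean on these libraries where they do the work, as an engineer would, in place of code of your own. Each camera call takes 0.05 s, during which the arm holds its last target. There are 200 camera calls.

## Working session

There is one attempt and no reset: what is moved stays moved. The work goes in short steps, Python scripts to look and compute and a tool call to move; the robot and the scene stay as the last step left them, time stands still between calls to the robot, and variables do not carry over. Pictures are saved under pics/ and viewed, at most 14 in all, crops included, and the job is handed in when it is done.

Besides the shell and the picture viewer there is one more tool, called after "Emit:" by a JSON object that holds its "name" and its "arguments", one argument or row to a line. send_rows: Moves the arm, as the interface text tells. Its arguments: {"type":"object","properties":{"series":{"type":"array"},"newtons":{"type":"number"}},"required":["series"]}

```bash
ls; mkdir -p pics
cat > h.py <<'E'
import numpy as np, cv2
from bench import bot
def ray(info,u,v):
    x=(u-info["cx"])/info["fx"]; y=(v-info["cy"])/info["fy"]
    rd=np.hypot(x,y); r=rd
    for _ in range(20): r=rd/(1+info["k1"]*r*r)
    s=r/rd if rd>0 else 1
    T=np.array(info["extrinsics"]); return T[:3,3], T[:3,:3]@np.array([x*s,y*s,1])
def onz(info,u,v,z):
    o,d=ray(info,u,v); return o+d*(z-o[2])/d[2]
def proj(info,p):
    T=np.array(info["extrinsics"]); c=T[:3,:3].T@(np.asarray(p)-T[:3,3])
    x,y=c[:2]/c[2]; k=1+info["k1"]*(x*x+y*y)
    return np.array([info["fx"]*x*k+info["cx"],info["fy"]*y*k+info["cy"]])
E
python3 - <<'E'
from h import *
s=bot.sense()
print({k:np.round(v,3).tolist() for k,v in s.items()}, bot.tips_ahead)
for n in("top","side","wrist"):
    i=bot.camera_info(n); print(n,{k:np.round(v,3).tolist() for k,v in i.items()})
    im=bot.camera(n); cv2.imwrite(f"pics/{n}0.png",im if n=="wrist" else cv2.resize(im,(800,600),interpolation=cv2.INTER_CUBIC))
E
```

```text
pics
{'time_s': 0.0, 'qpos': [1.119, 0.313, 1.498, 0.0, 1.331, -0.223], 'joint_vel': [-0.001, -0.001, -0.001, 0.001, 0.0, 0.001], 'tau': [0.002, -41.227, -25.974, -0.0, 0.004, 0.0], 'tcp_pos': [0.119, 0.511, 0.248], 'tcp_rot': [[-0.974, 0.227, -0.001], [0.227, 0.974, -0.001], [0.0, -0.001, -1.0]], 'wrist_force': [-0.116, 0.15, 0.032], 'torque': [0.003, -0.002, -0.036], 'finger_force': 0.0, 'finger_gap': 0.086} 0.017
top {'fx': 378.395, 'fy': 378.395, 'cx': 254.478, 'cy': 192.197, 'k1': -0.088, 'extrinsics': [[-0.009, -0.988, 0.154, 0.385], [-1.0, 0.011, 0.008, 0.017], [-0.01, -0.154, -0.988, 1.462], [0.0, 0.0, 0.0, 1.0]]}
side {'fx': 389.244, 'fy': 389.244, 'cx': 267.496, 'cy': 191.939, 'k1': -0.006, 'extrinsics': [[0.801, -0.314, 0.51, -0.047], [-0.598, -0.456, 0.659, -0.802], [0.026, -0.833, -0.553, 0.783], [0.0, 0.0, 0.0, 1.0]]}
wrist {'fx': 276.001, 'fy': 276.001, 'cx': 259.571, 'cy': 190.096, 'k1': -0.035, 'extrinsics': [[0.228, 0.927, 0.297, 0.044], [0.974, -0.216, -0.07, 0.529], [-0.001, 0.305, -0.952, 0.373], [0.0, 0.0, 0.0, 1.0]]}
```

View pics/top0.png

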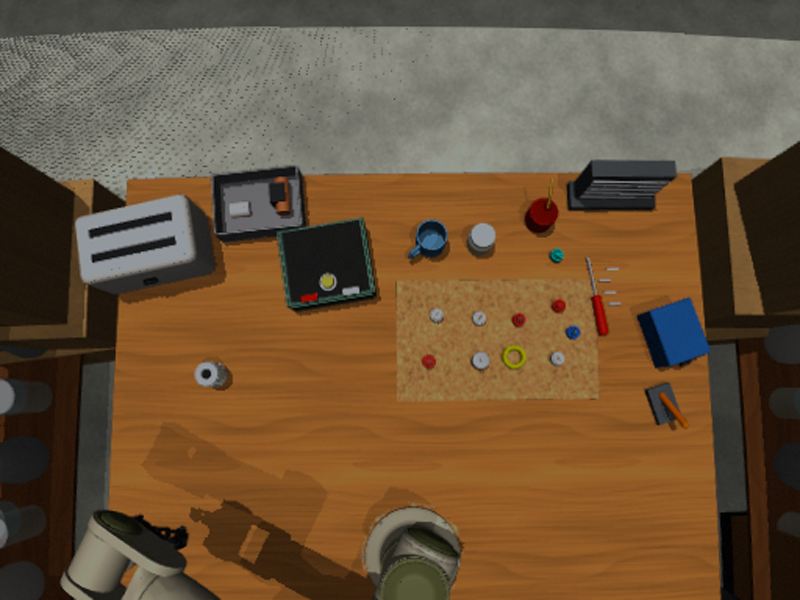

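View pics/side0.png

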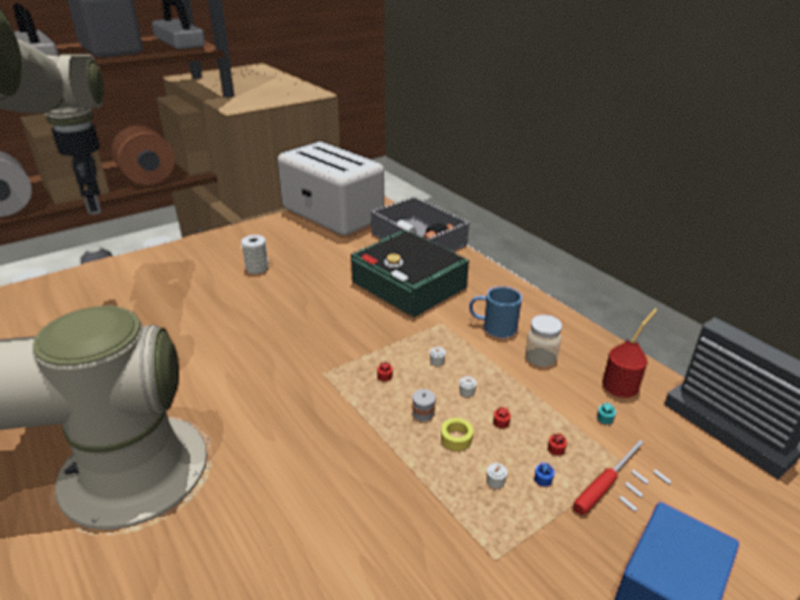

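The top view shows a green chest with its button at (328,282), red tag (309,297) and white tag (350,290).
- **Red candidates:** (519,320), (559,306) and (429,361) are red couplings. (573,332) is blue and (557,255) is turquoise, so those are look-alikes and I'll leave them.
- **White candidates:** (436,315), (479,318) and (558,358) are thermostats. (481,361) looks taller and steel in the side view (424,404), so it is the motor.

I'll check these in a crop and measure.

```bash
cat >> h.py <<'E'
def blobs(m,amin=8):
    n,l,st,c=cv2.connectedComponentsWithStats(m.astype(np.uint8)); return [(c[i],st[i,4]) for i in range(1,n) if st[i,4]>=amin]
E
python3 - <<'E'
from h import *
im=bot.camera("top"); i=bot.camera_info("top"); b,g,r=[im[...,k].astype(int) for k in range(3)]
hsv=cv2.cvtColor(im,cv2.COLOR_BGR2HSV)
red=(r>90)&(g<60)&(b<70)
white=(hsv[...,1]<45)&(hsv[...,2]>120)
roi=np.zeros(red.shape,bool); roi[140:260,170:400]=1
for n,m in(("red",red),("white",white),("yel",(hsv[...,0]>20)&(hsv[...,0]<35)&(hsv[...,1]>110)&(hsv[...,2]>120))):
    for c,a in blobs(m&roi): 
        print(n,np.round(c,1),a,"z.025",np.round(onz(i,*c,.022)[:2],3),"z.083",np.round(onz(i,*c,.083)[:2],3),"z.098",np.round(onz(i,*c,.098)[:2],3))
cv2.imwrite("pics/crop1.png",cv2.resize(im[130:265,170:395],(800,480),interpolation=cv2.INTER_CUBIC))
E
```

```text
red [347.8 141.3] 44 z.025 [ 0.809 -0.342] z.083 [ 0.791 -0.327] z.098 [ 0.787 -0.323]
red [197.4 190.3] 45 z.025 [0.619 0.249] z.083 [0.61 0.24] z.098 [0.607 0.237]
red [384.2 201.6] 147 z.025 [ 0.567 -0.472] z.083 [ 0.56  -0.452] z.098 [ 0.558 -0.447]
red [357.5 195.3] 51 z.025 [ 0.593 -0.369] z.083 [ 0.584 -0.353] z.098 [ 0.582 -0.349]
red [331.8 204.2] 44 z.025 [ 0.56  -0.268] z.083 [ 0.552 -0.256] z.098 [ 0.551 -0.253]
red [274.1 230.9] 59 z.025 [ 0.46  -0.044] z.083 [ 0.457 -0.042] z.098 [ 0.456 -0.041]
white [308.9 149.9] 182 z.025 [ 0.775 -0.187] z.083 [ 0.759 -0.178] z.098 [ 0.755 -0.176]
white [391.5 172. ] 8 z.025 [ 0.684 -0.509] z.083 [ 0.671 -0.487] z.098 [ 0.668 -0.481]
white [210.1 181.9] 19 z.025 [0.652 0.201] z.083 [0.64  0.193] z.098 [0.638 0.191]
white [224.4 186. ] 40 z.025 [0.635 0.145] z.083 [0.625 0.14 ] z.098 [0.622 0.138]
white [279.  200.8] 39 z.025 [ 0.575 -0.065] z.083 [ 0.567 -0.062] z.098 [ 0.565 -0.061]
white [306.4 203.2] 47 z.025 [ 0.565 -0.17 ] z.083 [ 0.557 -0.162] z.098 [ 0.555 -0.16 ]
white [307.4 229.9] 84 z.025 [ 0.463 -0.171] z.083 [ 0.459 -0.163] z.098 [ 0.459 -0.161]
white [356.7 228.6] 46 z.025 [ 0.465 -0.36 ] z.083 [ 0.462 -0.344] z.098 [ 0.461 -0.34 ]
yel [209.  179.5] 44 z.025 [0.661 0.205] z.083 [0.65  0.197] z.098 [0.647 0.195]
yel [329.2 227.5] 92 z.025 [ 0.47  -0.254] z.083 [ 0.467 -0.243] z.098 [ 0.466 -0.24 ]
```

View pics/crop1.png

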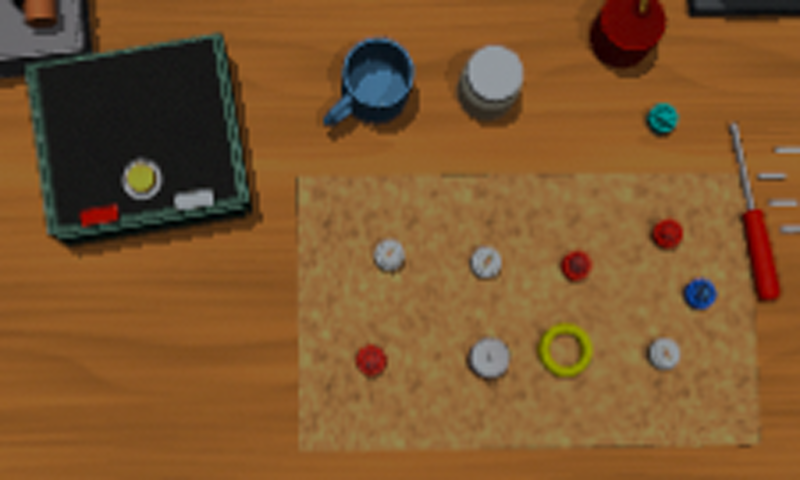

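The crop confirms it: three red couplings, three white thermostats. The motor is bigger, and the blue and turquoise parts stay out of it. The chest is yawed about 8.5°, with the red bay at +y. I'll move above the chest and refine with the wrist camera.

Emit:
{"name": "send_rows", "arguments": {
  "series": [
    [0,5,-3.8,0,0,0,0.04],
    [0,10,-7.5,0,0,0,0.08],
    [0,15,-11.3,0,0,0,0.12],
    [0,20,-15,0,0,0,0.16],
    [0,25,-18.8,0,0,0,0.2],
    [0,30,-22.5,0,0,0,0.25],
    [0,35,-26.3,0,0,0,0.3],
    [0,40,-30,0,0,0,0.34],
    [0,45.1,-33.1,0,0,0,0.377],
    [0,45.1,-33.1,0,0,0,0.377],
    [0,45.1,-33.1,0,0,0,0.377],
    [0,45.1,-33.1,0,0,0,0.377]
  ]
}}

```text
time_s: 1.7
tcp_pos: [0.5693, 0.1813, 0.2487]
tcp_rot: [[-0.989, -0.149, 0.0], [-0.149, 0.989, 0.0], [-0.0, 0.0, -1.0]]
wrist_force: [0.4, -0.5, 0.3]
finger_gap: -0.0003
finger_force: 0.0
```

Run:
```python
from h import *
s=bot.sense(); print(np.round(s["tcp_pos"],4),np.round(s["tcp_rot"],3).tolist(),np.round(s["qpos"],2))
i=bot.camera_info("wrist"); im=bot.camera("wrist"); cv2.imwrite("pics/w1.png",im)
hsv=cv2.cvtColor(im,cv2.COLOR_BGR2HSV); H,S,V=[hsv[...,k] for k in range(3)]
for n,m,z in(("red",((H<8)|(H>172))&(S>150)&(V>70),.085),("yel",(H>20)&(H<35)&(S>110)&(V>110),.098),("white",(S<40)&(V>130),.085)):
    for c,a in blobs(m,80): print(n,np.round(c,1),a,np.round(onz(i,*c,z),4))
```

```text
[0.5693 0.1813 0.2487] [[-0.989, -0.149, 0.0], [-0.149, 0.989, 0.0], [-0.0, 0.0, -1.0]] [ 0.11  0.47  1.26  0.    1.4  -1.61]
red [90.5 49.8] 503 [0.4678 0.0011 0.085 ]
red [305.2 218. ] 448 [0.6095 0.2398 0.085 ]
white [502.5 110. ] 117 [0.4606 0.4196 0.085 ]
white [ 70.1 141.1] 435 [ 0.56   -0.0229  0.085 ]
white [229.9 204.7] 267 [0.6061 0.1532 0.085 ]
white [199.  227.2] 996 [0.6389 0.1211 0.085 ]
white [ 20.6 351.1] 1373 [ 0.873  -0.1177  0.085 ]
```

View pics/w1.png

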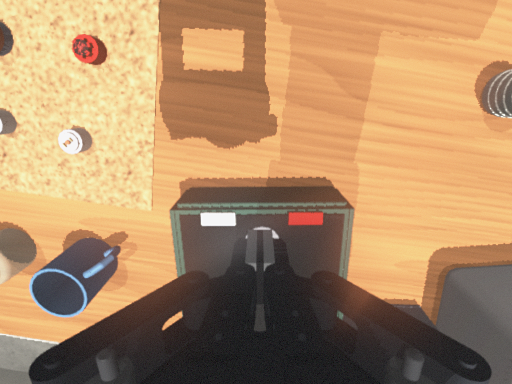

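The wrist view shows the white tag at (218,219), the red tag at (305,218) and the chest's front top corners at (173,210) and (352,208). The button is partly hidden behind the fingers at about (262,235).

Run:
```python
from h import *
i=bot.camera_info("wrist"); im=cv2.imread("pics/w1.png")
hsv=cv2.cvtColor(im,cv2.COLOR_BGR2HSV); H,S,V=[hsv[...,k] for k in range(3)]
w=im.min(2)>185; roi=np.zeros(w.shape,bool); roi[205:232,195:240]=1
c=np.argwhere(w&roi)[:,::-1].mean(0); print(c,(w&roi).sum())
W=onz(i,*c,.085); R=onz(i,305.2,218,.085); d=R-W; print(W,R,np.linalg.norm(d),"yaw",np.degrees(np.arctan2(-d[0],d[1])))
y=d/np.linalg.norm(d); x=np.array([y[1],-y[0],0]); M=(W+R)/2
for p in((173,210),(352,208)): 
    q=onz(i,*p,.08); print(q, "rel to tag mid", (q-M)@x,(q-M)@y)
bt=np.array([.6475,.1955,.098]); print("btn rel",(bt-M)@x,(bt-M)@y)
```

```text
[217.81026786 219.01785714] 448
[0.62560438 0.14153582 0.085     ] [0.60961837 0.2397645  0.085     ] 0.09952097813003681 yaw 9.243439746086564
[0.62442543 0.08884717 0.08      ] rel to tag mid -0.009626994291456522 -0.10157559924828957
[0.591535   0.29178065 0.08      ] rel to tag mid -0.009493219923325268 0.10400592062516069
btn rel 0.03027954088871961 -1.4134106895788943e-05
```

Emit:
{"name": "send_rows", "arguments": {
  "series": [
    [0,4,0.7,-5,0,0,0.011],
    [0,7.8,1.4,-10,0,0,0.011],
    [0,7.8,1.4,-12,0,0,0.011],
    [0,7.8,1.4,-12,0,0,0.011],
    [0,7.8,1.4,-13.2,0,0,0.011],
    [0,7.8,1.4,-13.4,0,0,0.011],
    [0,7.8,1.4,-13.6,0,0,0.011],
    [0,7.8,1.4,-13.75,0,0,0.011],
    [0,7.8,1.4,-13.9,0,0,0.011],
    [0,7.8,1.4,-13.9,0,0,0.011]
  ]
}}

```text
time_s: 3.0
tcp_pos: [0.6483, 0.1944, 0.1095]
tcp_rot: [[-0.987, -0.158, 0.001], [-0.158, 0.987, 0.0], [-0.001, 0.0, -1.0]]
wrist_force: [-2.0, 0.4, 3.7]
finger_gap: 0.0002
finger_force: 1.9
```

Emit:
{"name": "send_rows", "arguments": {
  "series": [
    [0,0,0,0,0,0,0],
    [0,0,0,0.5,0,0,0],
    [0,0,0,3,0,0,0],
    [0,-5,-0.8,9,0,0,0],
    [0,-10,-1.6,14,0,0,0],
    [0,-14,-2.3,18,0,0,0],
    [0,-14,-2.3,18,0,0,0],
    [0,-14,-2.3,18,0,0,0]
  ]
}}

```text
time_s: 4.0
tcp_pos: [0.5079, 0.1712, 0.2904]
tcp_rot: [[-0.987, -0.158, 0.002], [-0.158, 0.987, -0.0], [-0.002, -0.0, -1.0]]
wrist_force: [-0.1, 0.7, 0.0]
finger_gap: -0.0003
finger_force: 0.0
```

Run:
```python
from h import *
s=bot.sense(); print(np.round(s["tcp_pos"],4))
im=bot.camera("wrist"); cv2.imwrite("pics/w2.png",im)
```

```text
[0.5079 0.1712 0.2904]
```

View pics/w2.png

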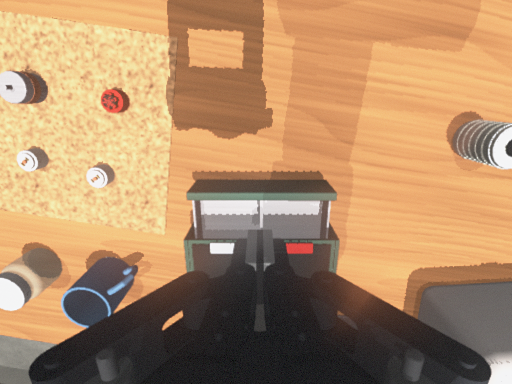

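The drawer has popped out. The panel's top is at rows about 182–198 and columns 187–335, and the two bays are visible at rows 200–240.

Run:
```python
from h import *
i=bot.camera_info("wrist"); im=cv2.imread("pics/w2.png")
c9=np.radians(9.24); x=np.array([np.cos(c9),np.sin(c9),0]); y=np.array([-x[1],x[0],0]); B=np.array([.6475,.1955,0])
for col in (225,295): print(col,[(r,im[r,col].tolist()) for r in range(176,206,2)])
for p in((187,190),(335,190),(225,180),(225,195),(261,220),(186,239),(338,238)):
    z=.05 if p[1]==220 else .08 if p[1]>235 else .072
    q=onz(i,*p,z); print(p,np.round(q,4),"chest xy",np.round([(q-B)@x-.045,(q-B)@y],4))
```

```text
225 [(176, [77, 109, 159]), (178, [80, 111, 159]), (180, [62, 76, 97]), (182, [65, 76, 96]), (184, [64, 76, 93]), (186, [63, 71, 91]), (188, [60, 71, 87]), (190, [62, 69, 87]), (192, [86, 101, 102]), (194, [135, 153, 131]), (196, [132, 150, 129]), (198, [123, 142, 120]), (200, [193, 196, 198]), (202, [236, 236, 238]), (204, [234, 233, 236])]
295 [(176, [66, 93, 133]), (178, [67, 95, 133]), (180, [55, 65, 79]), (182, [59, 67, 78]), (184, [55, 68, 77]), (186, [60, 67, 80]), (188, [54, 64, 77]), (190, [58, 67, 83]), (192, [73, 87, 88]), (194, [125, 141, 124]), (196, [118, 133, 116]), (198, [116, 132, 115]), (200, [146, 152, 153]), (202, [227, 227, 231]), (204, [223, 222, 227])]
(187, 190) [0.5549 0.0825 0.072 ] chest xy [-0.1545 -0.0966]
(335, 190) [0.5244 0.2734 0.072 ] chest xy [-0.1539  0.0966]
(225, 180) [0.5336 0.13   0.072 ] chest xy [-0.1679 -0.0464]
(225, 195) [0.5539 0.1324 0.072 ] chest xy [-0.1475 -0.0472]
(261, 220) [0.5913 0.1864 0.05  ] chest xy [-0.1019  0.    ]
(186, 239) [0.6219 0.0883 0.08  ] chest xy [-0.0874 -0.1017]
(338, 238) [0.5881 0.2912 0.08  ] chest xy [-0.0883  0.104 ]
```

Emit:
{"name": "send_rows", "arguments": {
  "series": [
    [0,3,3,-6,0,0,0],
    [0,6,5.7,-11,0,0,0],
    [0,6,5.7,-16,0,0,0],
    [0,6,5.7,-20,0,0,0],
    [0,6,5.7,-21.6,0,0,0],
    [0,6,5.7,-21.6,0,0,0]
  ]
}}

```text
time_s: 4.8
tcp_pos: [0.5681, 0.2282, 0.0725]
tcp_rot: [[-0.987, -0.158, -0.002], [-0.158, 0.987, -0.0], [0.002, -0.0, -1.0]]
wrist_force: [-0.1, 0.3, 1.5]
finger_gap: 0.0002
finger_force: 0.0
```

Emit:
{"name": "send_rows", "arguments": {
  "series": [
    [0,-1,-0.16,0,0,0,0],
    [0,-2,-0.33,0,0,0,0],
    [0,-3,-0.49,0,0,0,0],
    [0,-4,-0.65,0,0,0,0],
    [0,-5,-0.81,0,0,0,0],
    [0,-6,-0.98,0,0,0,0],
    [0,-7,-1.14,0,0,0,0],
    [0,-8,-1.3,0,0,0,0],
    [0,-8.5,-1.38,0,0,0,0],
    [0,-9,-1.46,0,0,0,0],
    [0,-9.2,-1.5,0,0,0,0],
    [0,-9.2,-1.5,0,0,0,0]
  ]
}}

```text
time_s: 6.3
tcp_pos: [0.4796, 0.2139, 0.0735]
tcp_rot: [[-0.987, -0.158, 0.01], [-0.158, 0.988, 0.003], [-0.01, 0.001, -1.0]]
wrist_force: [19.7, 6.9, -14.3]
finger_gap: 0.0
finger_force: 10.7
```

At the stop, the force has risen to 20 N. I'll back off, lift, and move over to the coupling at (0.46,-0.044), looking back at the drawer with the top camera.

Emit:
{"name": "send_rows", "arguments": {
  "series": [
    [0,1,0.2,0,0,0,0],
    [0,1.5,0.25,0,0,0,0],
    [0,1.5,0.25,4,0,0,0],
    [0,1.5,0.25,8,0,0,0],
    [0.7,-1,-6,12,0,0,0],
    [0.7,-1,-12,12,0,0,0],
    [0.7,-1,-18,12,0,0,0],
    [0.7,-1,-24,12,0,0,0],
    [0.7,-1,-25.6,12,0,0,0],
    [0.7,-1,-25.6,12,0,0,0],
    [0.7,-1,-25.6,12,0,0,0]
  ]
}}

```text
time_s: 7.68
tcp_pos: [0.4659, -0.0419, 0.1932]
tcp_rot: [[-0.987, -0.159, -0.001], [-0.159, 0.987, 0.0], [0.001, 0.001, -1.0]]
wrist_force: [0.6, 0.0, -0.6]
finger_gap: 0.0601
finger_force: 0.0
```

```bash
cat >> h.py <<'E'
def find(cam,save=None,z=.027):
    i=bot.camera_info(cam); im=bot.camera(cam)
    if save: cv2.imwrite(save,im)
    hsv=cv2.cvtColor(im,cv2.COLOR_BGR2HSV); H,S,V=[hsv[...,k] for k in range(3)]
    for n,m in(("red",((H<8)|(H>172))&(S>150)&(V>60)),("white",(S<45)&(V>120))):
        m=cv2.morphologyEx(m.astype(np.uint8),cv2.MORPH_CLOSE,np.ones((5,5)))
        for c,a in blobs(m,80 if cam=="wrist" else 10):
            p=onz(i,*c,z)
            if .36<p[0]<.7 and -.42<p[1]<.12: print(cam,n,np.round(c,1),a,np.round(p[:2],4))
E
python3 - <<'E'
from h import *
s=bot.sense(); print(np.round(s["tcp_pos"],4),s["finger_gap"],np.round(s["qpos"],2))
find("wrist","pics/w3.png")
t=bot.camera("top"); cv2.imwrite("pics/t3.png",t)
a=cv2.imread("pics/w3.png"); b=cv2.resize(t[110:300,150:400],(288*400//304,288)) 
cv2.imwrite("pics/c3.png",np.hstack([cv2.resize(a,(384,288)),b]))
E
```

```text
[ 0.4659 -0.0419  0.1932] 0.06009198653774955 [-0.34  0.24  1.74  0.    1.16 -2.07]
wrist red [259.  170.1] 635 [ 0.459  -0.0436]
wrist red [ 60.6 222.6] 502 [ 0.558  -0.2639]
wrist red [  2.8 230.1] 108 [ 0.5802 -0.3366]
wrist white [139.2 156.5] 1201 [ 0.4645 -0.1731]
wrist white [141.9 238.4] 500 [ 0.5627 -0.1674]
wrist white [227.1 257.8] 469 [ 0.5723 -0.0644]
```

View pics/c3.png

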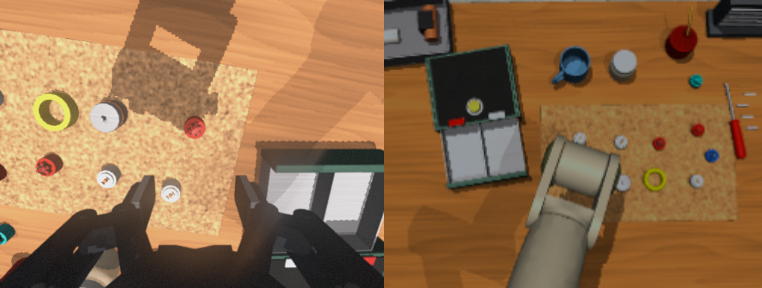

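The drawer is fully out. The coupling is at wrist pixel (259,170), directly under the gripper, so I'll grasp it.

Emit:
{"name": "send_rows", "arguments": {
  "series": [
    [0.7,-0.5,-0.2,-5,0,0,0],
    [0.7,-0.5,-0.2,-10,0,0,0],
    [0.7,-0.5,-0.2,-14,0,0,0],
    [0.7,-0.5,-0.2,-16.5,0,0,0],
    [0.7,-0.5,-0.2,-17.2,0,0,0],
    [0,-0.5,-0.2,-17.2,0,0,0],
    [0,-0.5,-0.2,-17.2,0,0,0],
    [0,-0.5,-0.2,-17.2,0,0,0],
    [0,-0.5,-0.2,-17.2,0,0,0],
    [0,-0.5,-0.2,-14,0,0,0],
    [0,-0.5,-0.2,-8,0,0,0],
    [0,-0.5,-0.2,-6,0,0,0]
  ],
  "newtons": 35
}}

```text
time_s: 9.28
tcp_pos: [0.4622, -0.045, 0.1368]
tcp_rot: [[-0.987, -0.159, 0.005], [-0.159, 0.987, -0.002], [-0.005, -0.003, -1.0]]
wrist_force: [-0.7, -0.1, -0.9]
finger_gap: 0.0303
finger_force: 34.8
```

Emit:
{"name": "send_rows", "arguments": {
  "series": [
    [0,1.6,4.6,0,0,0,0],
    [0,3.3,9.2,0,0,0,0],
    [0,5,13.8,0,0,0,0],
    [0,6.7,18.4,0,0,0,0],
    [0,8.3,23,0,0,0,0],
    [0,9.9,27.5,0,0,0,0],
    [0,9.9,27.5,0,0,0,0],
    [0,9.9,27.5,0,0,0,0]
  ]
}}

```text
time_s: 10.28
tcp_pos: [0.5598, 0.2299, 0.1334]
tcp_rot: [[-0.987, -0.159, -0.0], [-0.159, 0.987, -0.0], [0.0, -0.0, -1.0]]
wrist_force: [0.8, -0.0, -0.8]
finger_gap: 0.0303
finger_force: 34.8
```

Run:
```python
from h import *
s=bot.sense(); print(np.round(s["tcp_pos"],4),s["finger_gap"])
i=bot.camera_info("wrist")
im=bot.camera("wrist"); cv2.imwrite("pics/w4.png",im)
B=np.array([.6495,.1958,0]);c9=np.radians(9.24); x=np.array([np.cos(c9),np.sin(c9),0]); y=np.array([-x[1],x[0],0])
```

```text
[0.5598 0.2299 0.1334] 0.030315172146272298
```

View pics/w4.png

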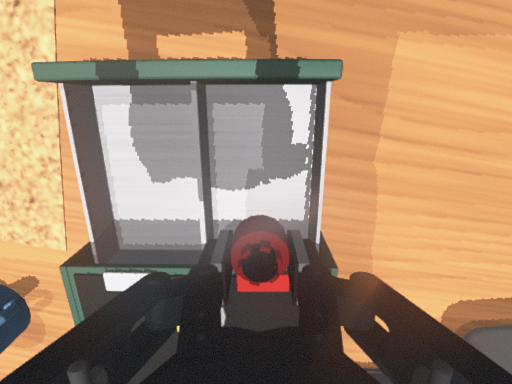

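The coupling is held at (262,250) over the red bay. I'll check the tray's position: panel top at about row 73, front edge of the chest at row 266, middle wall at column 204.

Run:
```python
from h import *
i=bot.camera_info("wrist")
im=cv2.imread("pics/w4.png")
print([(r,im[r,150].tolist()) for r in range(58,86,2)])
T=np.array([.5508,.1797,0]);c9=np.radians(9.24); x=np.array([np.cos(c9),np.sin(c9),0]); y=np.array([-x[1],x[0],0])
for p,z in(((40,72),.072),((340,72),.072),((190,64),.072),((190,79),.072),((203,83),.05),((207,235),.05),((328,83),.05),((66,83),.05),((64,266),.08),((317,150),.05)):
    q=onz(i,*p,z)-T; print(p,"tray xy mm",np.round([q@x*1e3,q@y*1e3],1))
```

```text
[(58, [70, 104, 149]), (60, [94, 110, 97]), (62, [117, 135, 109]), (64, [125, 141, 116]), (66, [125, 142, 116]), (68, [126, 145, 115]), (70, [127, 143, 116]), (72, [126, 143, 113]), (74, [127, 144, 116]), (76, [118, 134, 111]), (78, [94, 107, 92]), (80, [54, 59, 64]), (82, [53, 58, 62]), (84, [68, 72, 75])]
(40, 72) tray xy mm [-80.8 -93.1]
(340, 72) tray xy mm [-78.7  98.6]
(190, 64) tray xy mm [-83.6   4.4]
(190, 79) tray xy mm [-74.8   3.8]
(203, 83) tray xy mm [-73.7   7.7]
(207, 235) tray xy mm [45.8  3.3]
(328, 83) tray xy mm [-73.5  96.6]
(66, 83) tray xy mm [-75.3 -91.9]
(64, 266) tray xy mm [  57.1 -102. ]
(317, 150) tray xy mm [-25.5  91.4]
```

Emit:
{"name": "send_rows", "arguments": {
  "series": [
    [0,0.3,0.4,-4,0,0,0],
    [0,0.3,0.4,-8,0,0,0],
    [0,0.3,0.4,-9,0,0,0],
    [0,0.3,0.4,-9.6,0,0,0],
    [0,0.3,0.4,-9.6,0,0,0],
    [0.53,0.3,0.4,-9.6,0,0,0],
    [0.53,0.3,0.4,-9.6,0,0,0],
    [0.53,0.3,0.4,-9.6,0,0,0],
    [0.53,0.3,0.4,-6,0,0,0],
    [0.53,0.3,0.4,0,0,0,0],
    [0.53,0.3,0.4,4,0,0,0]
  ]
}}

```text
time_s: 11.7
tcp_pos: [0.5635, 0.2345, 0.1762]
tcp_rot: [[-0.987, -0.159, 0.003], [-0.159, 0.987, 0.001], [-0.003, 0.0, -1.0]]
wrist_force: [0.0, -0.2, -1.1]
finger_gap: 0.045
finger_force: 0.0
```

Run:
```python
from h import *
s=bot.sense(); print(np.round(s["tcp_pos"],4),s["finger_gap"])
im=bot.camera("wrist"); cv2.imwrite("pics/w5.png",im)
find("top")
```

```text
[0.5635 0.2345 0.1762] 0.04498700281984791
top red [357.5 195.4] 54 [ 0.5921 -0.3676]
top red [331.5 204.4] 53 [ 0.5585 -0.2657]
top white [279.  200.8] 42 [ 0.5746 -0.0649]
top white [306.5 203.2] 51 [ 0.564  -0.1695]
top white [307.4 229.9] 85 [ 0.4624 -0.1702]
top white [356.8 228.6] 50 [ 0.4646 -0.3586]
```

View pics/w5.png

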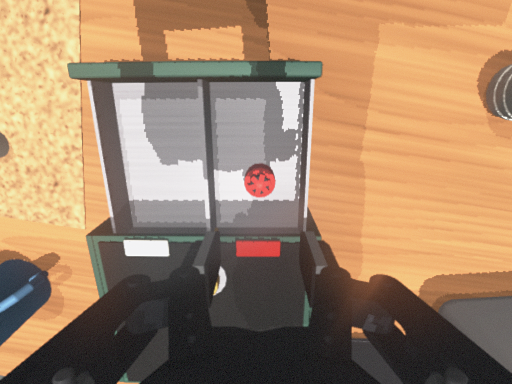

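The coupling stands upright in the red bay at (260,181). Next is the nearest thermostat at (0.5735,-0.0645).

Emit:
{"name": "send_rows", "arguments": {
  "series": [
    [0.7,0.2,-6,0,0,0,0],
    [0.7,0.4,-12,0,0,0,0],
    [0.7,0.6,-18,0,0,0,0],
    [0.7,0.8,-24,0,0,0,0],
    [0.7,1,-29.9,0,0,0,0],
    [0.7,1,-29.9,0,0,0,0],
    [0.7,1,-29.9,-3,0,0,0],
    [0.7,1,-29.9,-8,0,0,0],
    [0.7,1,-29.9,-12,0,0,0],
    [0.7,1,-29.9,-14.5,0,0,0],
    [0.7,1,-29.9,-15.5,0,0,0],
    [0.7,1,-29.9,-15.5,0,0,0]
  ]
}}

```text
time_s: 13.3
tcp_pos: [0.5731, -0.0641, 0.0182]
tcp_rot: [[-0.987, -0.159, -0.0], [-0.159, 0.987, 0.0], [0.0, 0.0, -1.0]]
wrist_force: [-0.7, -0.6, 0.4]
finger_gap: 0.06
finger_force: 0.0
```

Emit:
{"name": "send_rows", "arguments": {
  "series": [
    [0,0,0,0,0,0,0],
    [0,0,0,0,0,0,0],
    [0,0,0,0,0,0,0],
    [0,0,0,0,0,0,0],
    [0,0,0,3,0,0,0],
    [0,0,0,8,0,0,0],
    [0,0,0,11.3,0,0,0],
    [0,0,0,11.3,0,0,0]
  ]
}}

```text
time_s: 14.3
tcp_pos: [0.5742, -0.065, 0.1341]
tcp_rot: [[-0.987, -0.159, 0.005], [-0.159, 0.987, -0.002], [-0.005, -0.003, -1.0]]
wrist_force: [0.2, 0.2, -1.2]
finger_gap: 0.031
finger_force: 36.4
```

Emit:
{"name": "send_rows", "arguments": {
  "series": [
    [0,0.1,5,0,0,0,0],
    [0,0.2,10,0,0,0,0],
    [0,0.4,15,0,0,0,0],
    [0,0.5,20.3,0,0,0,0],
    [0,0.5,20.3,0,0,0,0],
    [0,0.5,20.3,0,0,0,0],
    [0,0.5,20.3,-4,0,0,0],
    [0,0.5,20.3,-7,0,0,0],
    [0,0.5,20.3,-9,0,0,0],
    [0,0.5,20.3,-9.7,0,0,0],
    [0,0.5,20.3,-9.7,0,0,0]
  ]
}}

```text
time_s: 15.68
tcp_pos: [0.5782, 0.1376, 0.0344]
tcp_rot: [[-0.988, -0.157, -0.0], [-0.157, 0.988, -0.0], [0.0, -0.0, -1.0]]
wrist_force: [-0.3, -1.7, -1.0]
finger_gap: 0.0307
finger_force: 36.7
```

Emit:
{"name": "send_rows", "arguments": {
  "series": [
    [0.53,0,0,0,0,0,0],
    [0.53,0,0,0,0,0,0],
    [0.53,0,0,0,0,0,0],
    [0.53,0,0,4,0,0,0],
    [0.53,0,0,9,0,0,0],
    [0.53,-0.5,-6,12,0,0,0],
    [0.7,-0.8,-12,12,0,0,0],
    [0.7,-1,-18,12,0,0,0],
    [0.7,-1.3,-24,12,0,0,0],
    [0.7,-1.5,-27,12,0,0,0],
    [0.7,-1.5,-27,12,0,0,0]
  ]
}}

```text
time_s: 17.05
tcp_pos: [0.5629, -0.1335, 0.1544]
tcp_rot: [[-0.988, -0.156, 0.0], [-0.156, 0.988, -0.0], [-0.0, -0.0, -1.0]]
wrist_force: [-0.1, 0.4, 0.8]
finger_gap: 0.0593
finger_force: 0.0
```

Run:
```python
from h import *
s=bot.sense(); print(np.round(s["tcp_pos"],4),s["finger_gap"])
find("wrist","pics/w6.png")
im=bot.camera("top"); cv2.imwrite("pics/t6.png",cv2.resize(im[130:260,160:400],None,fx=3,fy=3,interpolation=cv2.INTER_CUBIC))
```

```text
[ 0.5629 -0.1335  0.1544] 0.059303520883124544
wrist red [122.1 162.5] 811 [ 0.5594 -0.2649]
wrist red [ 21.4 180.5] 751 [ 0.5926 -0.3647]
wrist white [18.6 38. ] 1078 [ 0.4643 -0.3555]
wrist white [237.   65.1] 2116 [ 0.4597 -0.1691]
wrist white [498.2 229.4] 2094 [0.5703 0.1183]
wrist white [222.8 181.9] 761 [ 0.5637 -0.1689]
```

View pics/t6.png

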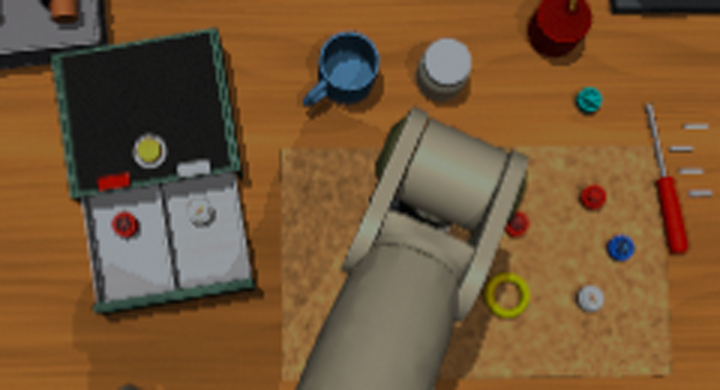

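The top view shows the red part at (124,224) and the white one at (200,211), each upright in its own bay. Next is the thermostat at (0.5637,-0.169).

Emit:
{"name": "send_rows", "arguments": {
  "series": [
    [0.7,0.1,-3.5,0,0,0,0],
    [0.7,0.1,-3.5,-5,0,0,0],
    [0.7,0.1,-3.5,-10,0,0,0],
    [0.7,0.1,-3.5,-12.5,0,0,0],
    [0.7,0.1,-3.5,-13.3,0,0,0],
    [0,0.1,-3.5,-13.3,0,0,0],
    [0,0.1,-3.5,-13.3,0,0,0],
    [0,0.1,-3.5,-13.3,0,0,0],
    [0,0.1,-3.5,-13.3,0,0,0],
    [0,0.1,-3.5,-10,0,0,0],
    [0,0.1,-3.5,-5,0,0,0],
    [0,0.1,-3.5,-2,0,0,0]
  ]
}}

```text
time_s: 18.65
tcp_pos: [0.5645, -0.1669, 0.1372]
tcp_rot: [[-0.987, -0.158, 0.003], [-0.159, 0.987, -0.002], [-0.002, -0.002, -1.0]]
wrist_force: [-0.7, 0.2, -0.7]
finger_gap: 0.0308
finger_force: 34.8
```

Emit:
{"name": "send_rows", "arguments": {
  "series": [
    [0,-0.4,6,0,0,0,0],
    [0,-0.9,12,0,0,0,0],
    [0,-1.4,18,0,0,0,0],
    [0,-1.9,24,0,0,0,0],
    [0,-2.3,30,0,0,0,0],
    [0,-2.3,30,0,0,0,0],
    [0,-2.3,30,0,0,0,0],
    [0,-2.3,30,-4,0,0,0],
    [0,-2.3,30,-7,0,0,0],
    [0,-2.3,30,-9.2,0,0,0],
    [0,-2.3,30,-9.8,0,0,0],
    [0,-2.3,30,-9.8,0,0,0]
  ]
}}

```text
time_s: 20.15
tcp_pos: [0.5417, 0.1323, 0.0369]
tcp_rot: [[-0.988, -0.157, 0.001], [-0.157, 0.988, -0.0], [-0.001, -0.0, -1.0]]
wrist_force: [-0.9, -0.3, -0.7]
finger_gap: 0.0308
finger_force: 34.9
```

Emit:
{"name": "send_rows", "arguments": {
  "series": [
    [0.53,0,0,0,0,0,0],
    [0.53,0,0,0,0,0,0],
    [0.53,0,0,0,0,0,0],
    [0.53,0,0,4,0,0,0],
    [0.53,0,0,9,0,0,0],
    [0.53,0.3,-6,12,0,0,0],
    [0.7,0.6,-12,12,0,0,0],
    [0.7,0.9,-18,12,0,0,0],
    [0.7,1.2,-24,12,0,0,0],
    [0.7,1.5,-30,12,0,0,0],
    [0.7,1.8,-36,12,0,0,0],
    [0.7,1.8,-36,12,0,0,0]
  ]
}}

```text
time_s: 21.65
tcp_pos: [0.5586, -0.2305, 0.156]
tcp_rot: [[-0.988, -0.154, 0.0], [-0.154, 0.988, -0.001], [0.0, -0.001, -1.0]]
wrist_force: [0.8, 1.1, -0.5]
finger_gap: 0.0596
finger_force: 0.0
```

Run:
```python
from h import *
s=bot.sense(); print(np.round(s["tcp_pos"],4),s["finger_gap"],np.round(s["qpos"],2))
find("wrist","pics/w7.png")
```

```text
[ 0.5586 -0.2305  0.156 ] 0.05963304600683456 [-0.58  0.57  1.37 -0.    1.21 -2.31]
wrist red [221.7 180.7] 791 [ 0.5587 -0.2673]
wrist red [118.1 198.4] 713 [ 0.5924 -0.3665]
wrist white [130.2  59.9] 1079 [ 0.4643 -0.3568]
wrist white [352.6  91. ] 1909 [ 0.4602 -0.1635]
```

Emit:
{"name": "send_rows", "arguments": {
  "series": [
    [0.7,0,-3.6,0,0,0,0],
    [0.7,0,-3.6,-5,0,0,0],
    [0.7,0,-3.6,-10,0,0,0],
    [0.7,0,-3.6,-12.7,0,0,0],
    [0.7,0,-3.6,-13.4,0,0,0],
    [0,0,-3.6,-13.4,0,0,0],
    [0,0,-3.6,-13.4,0,0,0],
    [0,0,-3.6,-13.4,0,0,0],
    [0,0,-3.6,-13.4,0,0,0],
    [0,0,-3.6,-10,0,0,0],
    [0,0,-3.6,-5,0,0,0],
    [0,0,-3.6,-2,0,0,0]
  ]
}}

```text
time_s: 23.2
tcp_pos: [0.5595, -0.263, 0.1394]
tcp_rot: [[-0.987, -0.158, 0.003], [-0.158, 0.987, -0.002], [-0.002, -0.002, -1.0]]
wrist_force: [0.2, 1.1, -0.6]
finger_gap: 0.0304
finger_force: 34.8
```

Emit:
{"name": "send_rows", "arguments": {
  "series": [
    [0,-0.4,6,0,0,0,0],
    [0,-0.8,12,0,0,0,0],
    [0,-1.2,18,0,0,0,0],
    [0,-1.6,24,0,0,0,0],
    [0,-2,30,0,0,0,0],
    [0,-2.4,36,0,0,0,0],
    [0,-2.8,42,0,0,0,0],
    [0,-3.1,47,0,0,0,0],
    [0,-3.3,49.3,0,0,0,0],
    [0,-3.3,49.3,0,0,0,0],
    [0,-3.3,49.3,0,0,0,0]
  ]
}}

```text
time_s: 24.58
tcp_pos: [0.5262, 0.2296, 0.1365]
tcp_rot: [[-0.987, -0.158, 0.0], [-0.158, 0.987, -0.0], [-0.0, -0.0, -1.0]]
wrist_force: [-0.7, 0.0, -1.3]
finger_gap: 0.0304
finger_force: 34.9
```

Emit:
{"name": "send_rows", "arguments": {
  "series": [
    [0,0,-0.1,-4,0,0,0],
    [0,0,-0.1,-7,0,0,0],
    [0,0,-0.1,-9.2,0,0,0],
    [0,0,-0.1,-9.9,0,0,0],
    [0,0,-0.1,-9.9,0,0,0],
    [0.53,0,-0.1,-9.9,0,0,0],
    [0.53,0,-0.1,-9.9,0,0,0],
    [0.53,0,-0.1,-9.9,0,0,0],
    [0.53,0,-0.1,-6,0,0,0],
    [0.53,0,-0.1,0,0,0,0],
    [0.53,0,-0.1,3,0,0,0]
  ]
}}

```text
time_s: 25.95
tcp_pos: [0.5268, 0.2295, 0.1696]
tcp_rot: [[-0.987, -0.159, 0.004], [-0.159, 0.987, 0.001], [-0.004, 0.0, -1.0]]
wrist_force: [0.6, 0.1, -0.0]
finger_gap: 0.0451
finger_force: 0.0
```

Emit:
{"name": "send_rows", "arguments": {
  "series": [
    [0.7,0.7,-6,0,0,0,0],
    [0.7,1.3,-12,0,0,0,0],
    [0.7,2,-18,0,0,0,0],
    [0.7,2.7,-24,0,0,0,0],
    [0.7,3.3,-30,0,0,0,0],
    [0.7,4,-36,0,0,0,0],
    [0.7,4.7,-42,0,0,0,0],
    [0.7,5.3,-48,0,0,0,0],
    [0.7,6,-54,0,0,0,0],
    [0.7,6.3,-56,0,0,0,0],
    [0.7,6.3,-56,0,0,0,0]
  ]
}}

```text
time_s: 27.32
tcp_pos: [0.5887, -0.3317, 0.1657]
tcp_rot: [[-0.988, -0.157, -0.0], [-0.157, 0.988, 0.0], [0.0, 0.0, -1.0]]
wrist_force: [0.4, -0.5, 0.3]
finger_gap: 0.0597
finger_force: 0.0
```

Run:
```python
from h import *
s=bot.sense(); print(np.round(s["tcp_pos"],4),s["finger_gap"],np.round(s["qpos"],2))
find("wrist","pics/w8.png")
im=bot.camera("top"); a=cv2.resize(im[150:250,180:280],(300,300),interpolation=cv2.INTER_CUBIC)
cv2.imwrite("pics/c8.png",np.hstack([a,cv2.resize(cv2.imread("pics/w8.png"),(400,300))]))
```

```text
[ 0.5887 -0.3317  0.1657] 0.05966272682653702 [-0.69  0.71  1.09 -0.    1.34 -2.41]
wrist red [222.2 180.4] 610 [ 0.5914 -0.3689]
wrist white [251.   43.5] 1057 [ 0.4651 -0.3587]
wrist white [469.4  76.5] 1725 [ 0.4587 -0.1589]
```

View pics/c8.png

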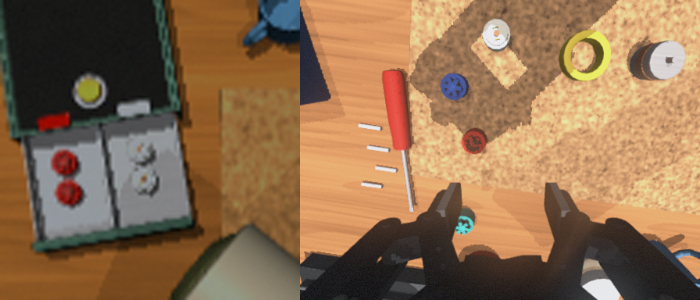

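The left half shows two red and two white parts in the correct bays. The right half shows the red coupling at (474,141), the blue look-alike at (454,86), which I'll avoid, and the last thermostat at (497,35).

Emit:
{"name": "send_rows", "arguments": {
  "series": [
    [0.7,0.3,-3.7,0,0,0,0],
    [0.7,0.3,-3.7,-5,0,0,0],
    [0.7,0.3,-3.7,-10,0,0,0],
    [0.7,0.3,-3.7,-13.5,0,0,0],
    [0.7,0.3,-3.7,-14.4,0,0,0],
    [0,0.3,-3.7,-14.4,0,0,0],
    [0,0.3,-3.7,-14.4,0,0,0],
    [0,0.3,-3.7,-14.4,0,0,0],
    [0,0.3,-3.7,-14.4,0,0,0],
    [0,0.3,-3.7,-11,0,0,0],
    [0,0.3,-3.7,-6,0,0,0],
    [0,0.3,-3.7,-3,0,0,0]
  ]
}}

```text
time_s: 28.92
tcp_pos: [0.5926, -0.3681, 0.14]
tcp_rot: [[-0.987, -0.158, 0.003], [-0.159, 0.987, -0.003], [-0.003, -0.003, -1.0]]
wrist_force: [0.3, -0.1, -1.1]
finger_gap: 0.0306
finger_force: 34.7
```

Emit:
{"name": "send_rows", "arguments": {
  "series": [
    [0,-1,6,0,0,0,0],
    [0,-2.1,12,0,0,0,0],
    [0,-3.2,18,0,0,0,0],
    [0,-4.2,24,0,0,0,0],
    [0,-5.3,30,0,0,0,0],
    [0,-6.4,36,0,0,0,0],
    [0,-7.4,42,0,0,0,0],
    [0,-8.5,48,0,0,0,0],
    [0,-9.5,54,0,0,0,0],
    [0,-10.4,59.1,0,0,0,0],
    [0,-10.4,59.1,0,0,0,0],
    [0,-10.4,59.1,0,0,0,0]
  ]
}}

```text
time_s: 30.42
tcp_pos: [0.4883, 0.223, 0.1367]
tcp_rot: [[-0.987, -0.159, 0.001], [-0.159, 0.987, -0.0], [-0.001, -0.0, -1.0]]
wrist_force: [0.2, 0.4, -1.0]
finger_gap: 0.0301
finger_force: 34.8
```

Emit:
{"name": "send_rows", "arguments": {
  "series": [
    [0,0.1,-0.1,-4,0,0,0],
    [0,0.1,-0.1,-7,0,0,0],
    [0,0.1,-0.1,-9.2,0,0,0],
    [0,0.1,-0.1,-9.9,0,0,0],
    [0,0.1,-0.1,-9.9,0,0,0],
    [0.53,0.1,-0.1,-9.9,0,0,0],
    [0.53,0.1,-0.1,-9.9,0,0,0],
    [0.53,0.1,-0.1,-9.9,0,0,0],
    [0.53,0.1,-0.1,-6,0,0,0],
    [0.53,0.1,-0.1,0,0,0,0],
    [0.53,0.1,-0.1,3,0,0,0]
  ]
}}

```text
time_s: 31.8
tcp_pos: [0.4897, 0.2225, 0.1694]
tcp_rot: [[-0.987, -0.159, 0.004], [-0.159, 0.987, 0.001], [-0.004, 0.0, -1.0]]
wrist_force: [-0.1, -0.0, -0.6]
finger_gap: 0.0454
finger_force: 0.0
```

Emit:
{"name": "send_rows", "arguments": {
  "series": [
    [0.7,-0.3,-6,0,0,0,0],
    [0.7,-0.5,-12,0,0,0,0],
    [0.7,-0.7,-18,0,0,0,0],
    [0.7,-1,-24,0,0,0,0],
    [0.7,-1.2,-30,0,0,0,0],
    [0.7,-1.4,-36,0,0,0,0],
    [0.7,-1.7,-42,0,0,0,0],
    [0.7,-2,-48,0,0,0,0],
    [0.7,-2.2,-54,0,0,0,0],
    [0.7,-2.3,-56,0,0,0,0],
    [0.7,-2.3,-56,0,0,0,0]
  ]
}}

```text
time_s: 33.17
tcp_pos: [0.4658, -0.338, 0.1659]
tcp_rot: [[-0.988, -0.157, -0.0], [-0.157, 0.988, 0.001], [0.0, 0.001, -1.0]]
wrist_force: [-0.3, -0.1, -0.0]
finger_gap: 0.0597
finger_force: 0.0
```

Run:
```python
from h import *
s=bot.sense(); print(np.round(s["tcp_pos"],4),s["finger_gap"],np.round(s["qpos"],2))
find("wrist","pics/w9.png"); find("top")
```

```text
[ 0.4658 -0.338   0.1659] 0.05966447937045321 [-0.83  0.5   1.45  0.    1.19 -2.56]
wrist white [239.3 176.6] 699 [ 0.4622 -0.3589]
wrist white [429.7 208.5] 1192 [ 0.4651 -0.1585]
top white [356.5 226.3] 67 [ 0.4733 -0.3581]
top white [307.1 229.9] 68 [ 0.4621 -0.1689]
```

Emit:
{"name": "send_rows", "arguments": {
  "series": [
    [0.7,-0.2,-2.1,0,0,0,0],
    [0.7,-0.2,-2.1,-5,0,0,0],
    [0.7,-0.2,-2.1,-10,0,0,0],
    [0.7,-0.2,-2.1,-13.5,0,0,0],
    [0.7,-0.2,-2.1,-14.4,0,0,0],
    [0,-0.2,-2.1,-14.4,0,0,0],
    [0,-0.2,-2.1,-14.4,0,0,0],
    [0,-0.2,-2.1,-14.4,0,0,0],
    [0,-0.2,-2.1,-14.4,0,0,0],
    [0,-0.2,-2.1,-11,0,0,0],
    [0,-0.2,-2.1,-6,0,0,0],
    [0,-0.2,-2.1,-3,0,0,0]
  ]
}}

```text
time_s: 34.78
tcp_pos: [0.4645, -0.3591, 0.1393]
tcp_rot: [[-0.987, -0.159, 0.002], [-0.159, 0.987, -0.003], [-0.002, -0.003, -1.0]]
wrist_force: [0.6, -0.1, -0.3]
finger_gap: 0.0305
finger_force: 34.8
```

Emit:
{"name": "send_rows", "arguments": {
  "series": [
    [0,0.5,6,0,0,0,0],
    [0,1,12,0,0,0,0],
    [0,1.5,18,0,0,0,0],
    [0,2,24,0,0,0,0],
    [0,2.5,30,0,0,0,0],
    [0,3,36,0,0,0,0],
    [0,3.5,42,0,0,0,0],
    [0,4,47,0,0,0,0],
    [0,4.1,48.5,0,0,0,0],
    [0,4.1,48.5,0,0,0,0],
    [0,4.1,48.5,0,0,0,0]
  ]
}}

```text
time_s: 36.15
tcp_pos: [0.5052, 0.1251, 0.1364]
tcp_rot: [[-0.988, -0.157, 0.0], [-0.157, 0.988, -0.0], [-0.0, -0.0, -1.0]]
wrist_force: [0.4, -0.6, 0.2]
finger_gap: 0.0306
finger_force: 34.9
```

Emit:
{"name": "send_rows", "arguments": {
  "series": [
    [0,0,0.1,-4,0,0,0],
    [0,0,0.1,-7,0,0,0],
    [0,0,0.1,-9.2,0,0,0],
    [0,0,0.1,-9.9,0,0,0],
    [0,0,0.1,-9.9,0,0,0],
    [0.53,0,0.1,-9.9,0,0,0],
    [0.53,0,0.1,-9.9,0,0,0],
    [0.53,0,0.1,-9.9,0,0,0],
    [0.53,0,0.1,-6,0,0,0],
    [0.53,0,0.1,0,0,0,0],
    [0.53,0,0.1,3,0,0,0]
  ]
}}

```text
time_s: 37.52
tcp_pos: [0.5057, 0.1274, 0.1694]
tcp_rot: [[-0.987, -0.159, 0.004], [-0.159, 0.987, 0.0], [-0.004, -0.001, -1.0]]
wrist_force: [-0.2, 0.6, -0.5]
finger_gap: 0.0451
finger_force: 0.0
```

Emit:
{"name": "send_rows", "arguments": {
  "series": [
    [0,-4,1,3,0,0,0],
    [0,-8,2,6,0,0,0],
    [0,-12,3,9,0,0,0],
    [0,-12,3,9,0,0,0],
    [0,-12,3,9,0,0,0]
  ]
}}

```text
time_s: 38.15
tcp_pos: [0.3854, 0.1572, 0.2559]
tcp_rot: [[-0.987, -0.159, -0.0], [-0.159, 0.987, -0.0], [0.0, -0.0, -1.0]]
wrist_force: [0.2, -0.1, -0.2]
finger_gap: -0.0001
finger_force: 0.0
```

Run:
```python
from h import *
s=bot.sense(); print(np.round(s["tcp_pos"],4),s["finger_gap"])
im=bot.camera("wrist"); t=bot.camera("top")
a=cv2.resize(t[140:250,160:400],(655,300),interpolation=cv2.INTER_CUBIC)
cv2.imwrite("pics/c10.png",np.vstack([a,cv2.resize(im[130:],(655,300*1))]))
cv2.imwrite("pics/w10.png",im)
```

```text
[0.3854 0.1572 0.2559] -5.671475935457992e-05
```

View pics/c10.png

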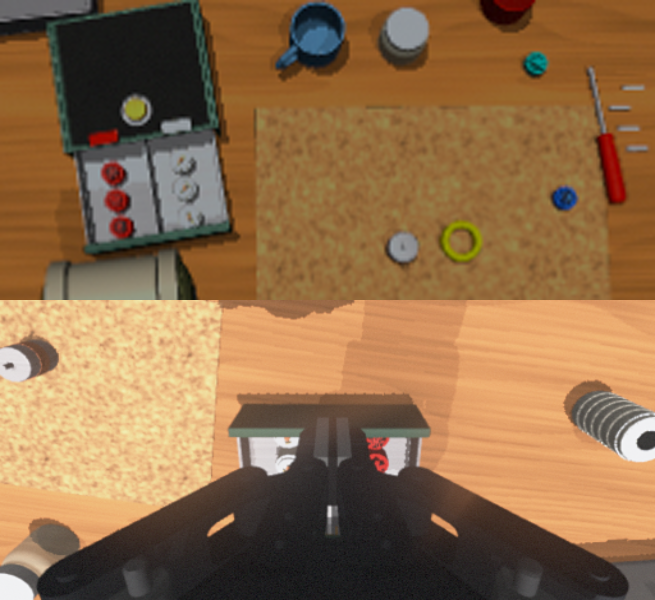

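All six are in their bays, three red at (115,173–227) and three white at (185,163–215), all upright. Next I'll go in front of the panel with the gripper shut and push.

Emit:
{"name": "send_rows", "arguments": {
  "series": [
    [0,2,0.3,-6,0,0,0],
    [0,4,0.6,-12,0,0,0],
    [0,4,0.6,-17,0,0,0],
    [0,4,0.6,-19.6,0,0,0],
    [0,4,0.6,-19.6,0,0,0],
    [0,5,0.76,-19.6,0,0,0],
    [0,5.5,0.84,-19.6,0,0,0],
    [0,6,0.92,-19.6,0,0,0],
    [0,6.5,1,-19.6,0,0,0],
    [0,7,1.09,-19.6,0,0,0],
    [0,7.5,1.17,-19.6,0,0,0],
    [0,8,1.25,-19.6,0,0,0]
  ]
}}

```text
time_s: 39.75
tcp_pos: [0.4652, 0.1698, 0.0603]
tcp_rot: [[-0.987, -0.159, -0.001], [-0.159, 0.987, -0.0], [0.001, -0.0, -1.0]]
wrist_force: [-2.5, 0.8, 1.1]
finger_gap: -0.0001
finger_force: 1.0
```

Emit:
{"name": "send_rows", "arguments": {
  "series": [
    [0,0.6,0.1,0,0,0,0],
    [0,1.2,0.2,0,0,0,0],
    [0,1.8,0.29,0,0,0,0],
    [0,2.4,0.39,0,0,0,0],
    [0,3,0.49,0,0,0,0],
    [0,3.6,0.59,0,0,0,0],
    [0,4.2,0.68,0,0,0,0],
    [0,4.8,0.78,0,0,0,0],
    [0,5.4,0.88,0,0,0,0],
    [0,6,0.98,0,0,0,0],
    [0,6.6,1.07,0,0,0,0],
    [0,7.2,1.17,0,0,0,0]
  ]
}}

```text
time_s: 41.25
tcp_pos: [0.5371, 0.1815, 0.0603]
tcp_rot: [[-0.987, -0.159, -0.001], [-0.159, 0.987, -0.0], [0.001, -0.0, -1.0]]
wrist_force: [-4.8, -3.3, 2.5]
finger_gap: 0.0
finger_force: 2.5
```

Emit:
{"name": "send_rows", "arguments": {
  "series": [
    [0,0.6,0.1,0,0,0,0],
    [0,1.2,0.2,0,0,0,0],
    [0,1.8,0.29,0,0,0,0],
    [0,2.4,0.39,0,0,0,0],
    [0,3,0.49,0,0,0,0],
    [0,3.6,0.59,0,0,0,0],
    [0,4,0.65,0,0,0,0],
    [0,4.4,0.72,0,0,0,0],
    [0,4.7,0.77,0,0,0,0],
    [0,4.9,0.8,0,0,0,0],
    [0,5.1,0.83,0,0,0,0],
    [0,5.1,0.83,0,0,0,0]
  ]
}}

```text
time_s: 42.75
tcp_pos: [0.5877, 0.1896, 0.0602]
tcp_rot: [[-0.987, -0.159, -0.002], [-0.159, 0.987, -0.001], [0.002, -0.0, -1.0]]
wrist_force: [-5.8, -2.9, 2.9]
finger_gap: -0.0001
finger_force: 3.4
```

Emit:
{"name": "send_rows", "arguments": {
  "series": [
    [0,0.1,0.02,0,0,0,0],
    [0,0.2,0.03,0,0,0,0],
    [0,0.3,0.05,0,0,0,0],
    [0,0.3,0.05,0,0,0,0]
  ]
}}

```text
time_s: 43.25
tcp_pos: [0.5909, 0.1902, 0.0603]
tcp_rot: [[-0.987, -0.159, -0.001], [-0.159, 0.987, -0.0], [0.001, -0.0, -1.0]]
wrist_force: [-5.3, -1.8, 1.4]
finger_gap: 0.0002
finger_force: 2.6
```

Emit:
{"name": "send_rows", "arguments": {
  "series": [
    [0,0.1,0.02,0,0,0,0],
    [0,0.2,0.03,0,0,0,0],
    [0,0.2,0.03,0,0,0,0]
  ]
}}

```text
time_s: 43.62
tcp_pos: [0.5928, 0.1905, 0.0602]
tcp_rot: [[-0.987, -0.159, -0.002], [-0.159, 0.987, -0.0], [0.002, -0.0, -1.0]]
wrist_force: [-5.8, -4.0, 2.3]
finger_gap: -0.0003
finger_force: 2.9
```

Emit:
{"name": "send_rows", "arguments": {
  "series": [
    [0,0.1,0.02,0,0,0,0],
    [0,0.15,0.02,0,0,0,0],
    [0,0.15,0.02,0,0,0,0]
  ]
}}

```text
time_s: 44.0
tcp_pos: [0.594, 0.1907, 0.0603]
tcp_rot: [[-0.987, -0.159, -0.002], [-0.159, 0.987, -0.001], [0.002, -0.0, -1.0]]
wrist_force: [-6.4, -3.7, 3.7]
finger_gap: 0.0
finger_force: 3.7
```

Emit:
{"name": "send_rows", "arguments": {
  "series": [
    [0,0.1,0.02,0,0,0,0],
    [0,0.1,0.02,0,0,0,0]
  ]
}}

```text
time_s: 44.25
tcp_pos: [0.5941, 0.1907, 0.0602]
tcp_rot: [[-0.987, -0.159, -0.005], [-0.159, 0.987, -0.001], [0.005, -0.0, -1.0]]
wrist_force: [-13.0, -4.7, 7.2]
finger_gap: 0.0002
finger_force: 7.0
```

The force jumped to 13 N with no further motion, so this is the stop. I'll back off slowly and check that it holds.

Emit:
{"name": "send_rows", "arguments": {
  "series": [
    [0,0,0,0,0,0,0],
    [0,-0.2,-0.03,0,0,0,0],
    [0,-0.5,-0.08,0,0,0,0],
    [0,-2,-0.3,0,0,0,0],
    [0,-6,-1,0,0,0,0],
    [0,-12,-2,6,0,0,0],
    [0,-14,-2.2,12,0,0,0],
    [0,-14,-2.2,18,0,0,0],
    [0,-14,-2.2,20,0,0,0],
    [0,-14,-2.2,20,0,0,0]
  ]
}}

```text
time_s: 45.5
tcp_pos: [0.4568, 0.1695, 0.2633]
tcp_rot: [[-0.987, -0.159, 0.008], [-0.159, 0.987, 0.001], [-0.008, 0.0, -1.0]]
wrist_force: [-0.5, 0.3, -0.3]
finger_gap: -0.0002
finger_force: 0.0
```

Run:
```python
from h import *
s=bot.sense(); print(s["time_s"],np.round(s["tcp_pos"],4))
i=bot.camera_info("wrist"); im=bot.camera("wrist"); t=bot.camera("top"); sd=bot.camera("side")
a=cv2.resize(t[130:260,160:400],(480,260)); b=cv2.resize(sd[130:230,200:320],(312,260),interpolation=cv2.INTER_CUBIC)
cv2.imwrite("pics/c11.png",np.vstack([np.hstack([a,b]),cv2.resize(im[100:300],(792,309))]))
```

```text
45.5 [0.4568 0.1695 0.2633]
```

View pics/c11.png

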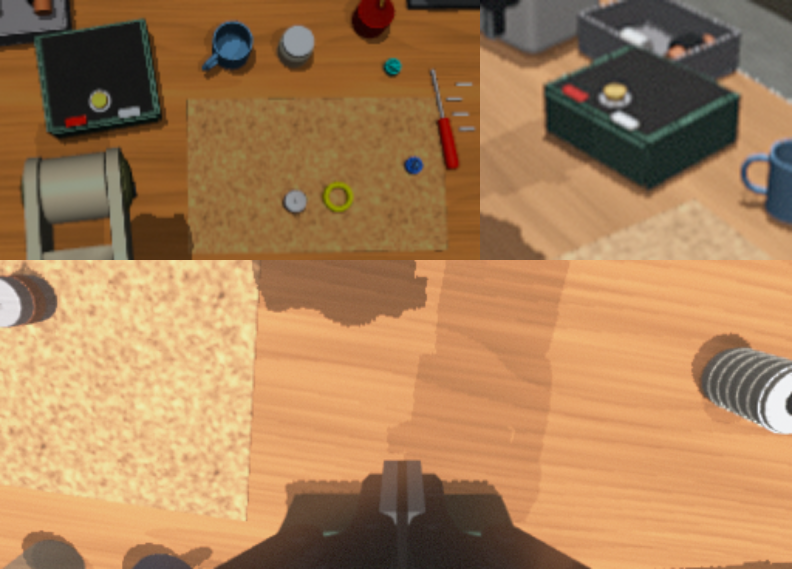

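The drawer is flush and held, the button at (614,93) is up in the side crop, and the other objects haven't moved. I'll hand the job in.

```bash
python3 -c "
from bench import bot
print(bot.sign_off())"
```

```text
the job is handed in; nothing more can be done
None
```

I handed the job in at about 45 s: all three couplings are in the red bay, all three thermostats are in the white bay, the drawer is shut and holding with the button up, and nothing else on the bench was moved.

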